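# Fetch the heating block from behind the reagent bottles

### The job

In the steel tray an aluminium heating block stands boxed in by two bottles and a jar: first move all three out of the way onto the black rubber mat, standing upright, then take the block and seat it flat in the well of the dry-bath heater, long side along the well. Once it is seated, put the bottles and the jar back in the tray, upright, each exactly where it stood at the start. Set things down rather than dropping them, and leave the dish on the mat, and the small cup and the tube stand on the bench, where they are.

Things in the scene. Friction and masses are not known exactly. Their poses are not given: they have to be found in the camera images.
- tray: Fixed square steel tray, 200 x 200 mm, walls 4 mm thick and 15 mm high; inner floor 4 mm above the bench. Block and containers stand in a 2 x 2 pattern, centres about 44 mm from its centre along x and y. The block is on its +x (far) side, left or right; the containers fill the other three places, in any order. Origin: centre of the underside, on the bench; axes along its sides, z up.
- mat: Fixed square black rubber mat, 200 x 200 mm, 4 mm thick, the side area for the bottles. A glass dish stands near its +x +y corner; the rest is free. Origin: centre of the underside, on the bench; axes along its sides, z up.
- well (a point): Centre of the floor of the rectangular well in the dry-bath heater, a fixed white box 200 mm (x) x 180 mm (y) x 75 mm high with a panel on its robot side. The well is 62 mm along x, 90 mm along y, 14 mm deep: floor 61 mm and rim (flat housing top) 75 mm above the bench. The box centre lies 25 mm towards -x. Axes along the box sides, z up.
- round_bottle: Loose round amber glass bottle with paper label: body 52 mm diameter up to 80 mm, shoulder narrowing up to 90 mm, then a black round cap 36 mm diameter from 92 to 130 mm (the top). About 0.3 kg. Grip it by the cap from above. Origin: centre of the underside, z up.
- square_bottle: Loose square white plastic bottle: body 50 x 50 mm up to 76 mm, shoulder up to 83 mm, then a black round cap 36 mm diameter from 85 to 120 mm (the top). About 0.28 kg. Grip it by the cap from above. Origin: centre of the underside, axes along the sides, z up.
- jar: Loose round white plastic wide-mouth jar: body 50 mm diameter, black round lid 53 mm diameter from 88 to 110 mm (the top). About 0.26 kg. Grip it by the lid from above. Origin: centre of the underside, z up.
- block: Loose aluminium heating block 44 mm (x) x 72 mm (y) x 50 mm high, with eight dark bores in its top. About 0.36 kg. Grip it from above across its 44 mm width, near the top. Origin: centre of the underside, z up. Either way round fits the well.
- dish: Loose small covered glass dish, 55 mm diameter, 17 mm high, standing on the mat about 55 mm from the mat's centre along both +x and +y; to be left alone. Origin: centre of the underside.
- cup: Loose small white ceramic cup, 40 mm diameter, 45 mm high, standing on the bench on the far side; to be left alone. Origin: centre of the underside.
- tube_stand: Loose small grey block 36 x 36 x 35 mm with one capped tube standing in it, 72 mm high in all, standing on the bench on the far side; to be left alone. Origin: centre of the underside.

How it is judged:
By the outcome, as a careful person would: the job done as asked, in the order asked, and still so for the second after the job is handed in, with the robot touching nothing.
It also fails if it takes over 147 s, if anything falls off the work surface, if the arm or the gripper's body presses on something with over 40 N, if the wrist force passes 120 N, or if a joint passes its speed limit or range.

### The arm

A 7-joint arm with a two-finger parallel gripper is mounted at the origin on the work surface. World frame = base frame: x ahead of the robot, y to its left, z up, the work surface at z = 0. Lengths are in m, angles in rad, forces in N, time in s.
With the tool pointing down it reaches from about 0.4 to 0.925 m from the base axis. Payload 5.6 kg.
Tool frame: the origin (TCP) lies at the very end of the fingers, on their centre line; the grasp point (between the pads) lies behind it (ctrl.pinch_z is the x of the grasp point in the tool frame, in m); x points along the fingers, y is the direction in which the jaws open and shut, and the axes are right-handed (so a half turn about x gives the same grasp; the last joint's range is limited). The gripper opens to 85 mm and grips with 20 to 120 N. Pads are 22 mm wide; open, the fingers measure 114 mm over their backs; the gripper's body (76 mm by 85 mm) begins 54 mm behind the grasp point. The pads swing forward as they close: fully open they stand 13 mm farther back than shut.
Start: joints at [-1.372, 0.468, -0.012, 1.603, 0.006, 1.071, -0.056], TCP at [0.156, 0.631, 0.231] pointing down, gripper open.
Joint ranges: [-2.53, 2.53], [-0.31, 2.02], [-1.57, 1.55], [0.28, 2.44], [-1.29, 4.43], [0.15, 1.84], [-2.92, 2.92]. Speed limits (rad/s): [2.57, 2.57, 3.14, 3.14, 3.14, 3.14, 3.14].

### API

Orientations are given as a 3x3 rotation matrix whose columns are the frame's x, y, z axes.
In Python, from rig import ctrl, camera, workorder gives the robot as it stands.
- The arm moves only by the tool step_arm, never from a script. Its argument "increments" is a list of rows, each a list of 2 entries, a list of its own where there are three numbers: the shift along the tool's x, y, z in mm, then the turn, a rotation vector about the tool's x, y, z in degrees. In form: [[[tx, ty, tz], [rx, ry, rz]], ...]. A call has 1 to 8 rows; each row shifts and turns the commanded pose from where the row before left it, along the tool's axes as they then stand; what a row does not reach is not made up. A row lasts 1/10 s, in which the tool goes at most 50 mm and 8.59 degrees, less where a joint would pass 70% of its speed; a pose out of reach is approached as far as the arm can. A call is refused whole if a number of a shift passes 50 or a number of a turn 8.59, either way. A call with a gripper value outside its range is refused whole. "fingers" is the finger opening in mm, from 0 to 85.4, set as the call begins (left out, the last holds). The fingers move at their own pace and stop on an object; "newtons" is the grip in N (left out, the last holds). Time passes only in rows, so rows that do not move let the fingers close. It gives the time, the measured TCP pose, the force and the opening at its end, in the units of the state.
- ctrl.observe(): the state, without advancing time (a new reading comes with each control period).
- camera(name): name is "side" or "top"; returns a dict with "image" (384x512x3 uint8, red, green, blue), "z_map" (384x512 float32, m along the optical axis (not along the pixel's ray), 0 where there is no reading), "camera_matrix" (3x3 intrinsics, pixels), "k1" (the pictures are not rectified: a ray, as slopes to the right and down, at radius r is drawn at 1 + k1 r^2 times it, then the intrinsics apply), "R" (3x3) and "t" (3): a world point X has camera coordinates R X + t. Camera axes: x right, y down, z forward; pixel columns grow to the right and rows downward; lengths in m; the calibration is good to about 2 mm. A picture is of the moment at which its call begins.
- workorder.hand_in(): hands the job in, once; it reports no verdict.
The state is a dict: "clock": time; "joints": joint angles; "joint_vel": joint speeds; "joint_torque": joint torques, N m; "tcp_pos": TCP position; "orientation": TCP orientation; "contact_force": force on the tool from outside, world axes, zero at the start; "ft_torque": the same for the moment, N m; "grip_width": opening from 0.0 (shut) to 1.0 (fully open).
Only numpy, scipy, OpenCV 4.12 (cv2) and the standard library are available. Lean on these libraries where they do the work, as an engineer would, in place of code of your own. Each camera call takes 0.05 s, during which the arm holds its last target. There are 200 camera calls.

## Working session

There is one attempt and no reset: what is moved stays moved. The work goes in short steps, Python scripts to look and compute and a tool call to move; the robot and the scene stay as the last step left them, time stands still between calls to the robot, and variables do not carry over. Pictures are saved under pics/ and viewed, about 12 in all and at most 16, crops included, and the job is handed in when it is done.

Besides the shell and the picture viewer there is one more tool, called by a JSON object that holds its "api" and its "payload", one argument or row to a line. step_arm: Moves the arm, as the interface text tells. Its arguments: {"type":"object","properties":{"increments":{"type":"array","items":{"type":"array"}},"fingers":{"type":"number"},"newtons":{"type":"number"}},"required":["increments"]}

```bash
mkdir -p pics; ls; cat > h.py <<'E'
import numpy as np, cv2
from rig import ctrl, camera, workorder
def shot(n, save=None):
    c=camera(n)
    if save: cv2.imwrite('pics/'+save, c['image'][:,:,::-1])
    return c
def pix2ray(c,uv):
    K=c['camera_matrix']; uv=np.atleast_2d(uv).astype(float)
    d=np.stack([(uv[:,0]-K[0,2])/K[0,0],(uv[:,1]-K[1,2])/K[1,1]],1); s=d.copy()
    for _ in range(20): s=d/(1+c['k1']*(s**2).sum(1,keepdims=True))
    return np.c_[s,np.ones(len(s))]
def onplane(c,uv,z):
    r=pix2ray(c,uv)@c['R']; o=-c['R'].T@c['t']
    return o+r*((z-o[2])/r[:,2])[:,None]
def cloud(c):
    h,w=c['z_map'].shape; v,u=np.mgrid[:h,:w]
    r=pix2ray(c,np.c_[u.ravel(),v.ravel()])*c['z_map'].ravel()[:,None]
    P=(r-c['t'])@c['R']; P[c['z_map'].ravel()==0]=np.nan
    return P.reshape(h,w,3)
E
python3 - <<'E'
from h import *
s=ctrl.observe(); print({k:np.round(v,3).tolist() for k,v in s.items()}, ctrl.pinch_z)
for n in ['top','side']:
    c=shot(n,n+'1.png'); print(n,c['camera_matrix'].tolist(),c['k1'],(-c['R'].T@c['t']).round(3),c['R'].round(2).tolist())
    np.savez(n+'1.npz',**c)
E
```

```text
pics
{'clock': 0.0, 'joints': [-1.372, 0.468, -0.012, 1.604, 0.006, 1.071, -0.056], 'joint_vel': [-0.001, -0.0, 0.001, -0.001, -0.0, 0.002, -0.001], 'joint_torque': [0.0, -53.239, 0.022, -25.131, 0.012, 0.008, -0.0], 'tcp_pos': [0.156, 0.631, 0.23], 'orientation': [[-0.0, 0.24, 0.971], [-0.002, 0.971, -0.24], [-1.0, -0.002, 0.0]], 'contact_force': [-0.335, -0.925, 0.311], 'ft_torque': [0.007, 0.051, -0.052], 'grip_width': 1.004} -0.0187
top [[495.9759803216012, 0.0, 256.6121720835899], [0.0, 495.9759803216012, 178.89288420680055], [0.0, 0.0, 1.0]] -0.16294979761245967 [0.397 0.016 1.342] [[0.03, -1.0, 0.02], [-0.99, -0.03, -0.13], [0.13, -0.02, -0.99]]
side [[348.92114760397624, 0.0, 254.51469576898685], [0.0, 348.92114760397624, 195.21369944934943], [0.0, 0.0, 1.0]] -0.07935112154309293 [ 0.497 -0.561  0.683] [[0.99, -0.1, 0.01], [-0.07, -0.72, -0.69], [0.08, 0.68, -0.72]]
```

View pics/top1.png

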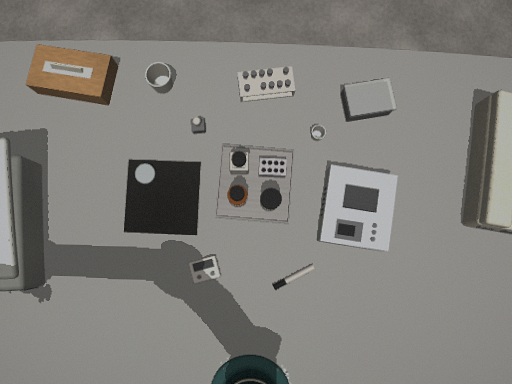

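View pics/side1.png

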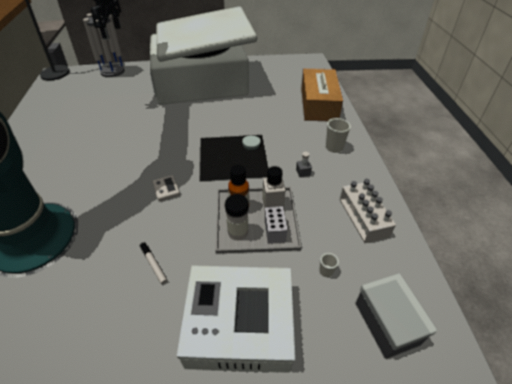

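The top view shows the tray at (255,183): square bottle (239,159), block (273,166), round bottle (237,193) and jar (271,199). It also shows the mat (163,197), dish (145,173) and well (361,198).

```bash
python3 - <<'E'
from h import *
for n in ['top','side']:
    c=dict(np.load(n+'1.npz')); c['k1']=float(c['k1']); P=cloud(c); g=cv2.cvtColor(c['image'],cv2.COLOR_RGB2GRAY); hsv=cv2.cvtColor(c['image'],cv2.COLOR_RGB2HSV)
    z=P[...,2]; print(n,'bench z',np.nanmedian(z[250:300,300:340]))
    def comps(m,name,zp,amin=30):
        k,l,st,ce=cv2.connectedComponentsWithStats(m.astype(np.uint8))
        for i in range(1,k):
            if st[i,4]<amin: continue
            cn=max(cv2.findContours((l==i).astype(np.uint8),cv2.RETR_EXTERNAL,cv2.CHAIN_APPROX_NONE)[0],key=len)[:,0]
            W=onplane(c,cn,zp)[:,:2]; r=cv2.minAreaRect((W*1000).astype(np.float32))
            print(name,'px',ce[i].round(1),st[i,4],'zmed',np.nanmedian(z[l==i]).round(4),'rect c,size,ang',np.round(r[0],1),np.round(r[1],1),round(r[2],1), 'ctr',onplane(c,ce[i],zp)[0,:2].round(4))
    inr=(P[...,0]>.3)&(P[...,0]<.75)&(P[...,1]>-.5)&(P[...,1]<.5)
    for nm,lo,hi,zp in [('round',.126,.15,.134),('square',.117,.126,.124),('jar',.107,.117,.114)]:
        comps(inr&(z>lo)&(z<hi),nm,zp)
    comps(inr&(z>.048)&(z<.06),'block',.054)
    comps(inr&(z>.068)&(z<.082),'heater',.075,500)
    comps(inr&(z>.055)&(z<.067),'well',.061,200)
    comps(inr&(g<45)&(z<.01),'mat',.004,800)
    comps(inr&(z>.01)&(z<.019),'rim15',.015,40)
v=c=None
c=dict(np.load('top1.npz'))
cv2.imwrite('pics/crop.png',cv2.resize(c['image'][135:255,210:405,::-1],None,fx=4,fy=4,interpolation=cv2.INTER_CUBIC))
E
```

```text
top bench z 0.0002581042892096998
round px [236.4 192.1] 165 zmed 0.1339 rect c,size,ang [525.4  45.7] [34.5 31.8] 1.7 ctr [0.5252 0.0459]
square px [238.1 157.5] 123 zmed 0.1237 rect c,size,ang [613.  45.] [33.8 33.7] 46.4 ctr [0.6128 0.0447]
jar px [270.5 197.8] 302 zmed 0.1138 rect c,size,ang [515.  -38.8] [50.  52.3] 1.5 ctr [ 0.5154 -0.0387]
block px [272.3 165.8] 446 zmed 0.0542 rect c,size,ang [606.4 -44.7] [45.2 71.3] 1.0 ctr [ 0.6059 -0.0441]
heater px [358.3 209.2] 4483 zmed 0.0751 rect c,size,ang [ 500.6 -270.1] [180.5 202.8] 82.5 ctr [ 0.4957 -0.2686]
well px [360.2 197.9] 761 zmed 0.0618 rect c,size,ang [ 526.6 -277.2] [89.  61.7] 82.2 ctr [ 0.5265 -0.2767]
mat px [163.5 198.6] 4751 zmed 0.0039 rect c,size,ang [521.2 251.3] [197.5 197.4] 89.3 ctr [0.5154 0.2465]
rim15 px [256.5 147.2] 127 zmed 0.0148 rect c,size,ang [660.9  -4.6] [199.9   7.9] 86.8 ctr [ 0.6622 -0.0019]
rim15 px [219.1 170.6] 64 zmed 0.0149 rect c,size,ang [595.6  97.3] [  4.  123.7] 86.7 ctr [0.5948 0.0974]
rim15 px [218.3 208.9] 52 zmed 0.0151 rect c,size,ang [492.3  98.2] [66.2 29.9] 28.4 ctr [0.4911 
[... 2031 characters left out ...]
.5 148.5] [26.3 47.7] 52.2 ctr [0.7114 0.1468]
rim15 px [166.  187.5] 378 zmed 0.0172 rect c,size,ang [329.2 125.1] [58.  81.6] 17.2 ctr [0.3313 0.1226]
rim15 px [256.9 230.4] 449 zmed 0.0136 rect c,size,ang [562.3  -3.2] [201.8 200.1] 86.8 ctr [ 0.5601 -0.047 ]
rim15 px [237.6 236.4] 52 zmed 0.0146 rect c,size,ang [512.3 -57.4] [20.8 45.7] 84.3 ctr [ 0.5126 -0.0604]
rim15 px [275.5 240.2] 43 zmed 0.0148 rect c,size,ang [601.2 -80.9] [13.8 43.1] 76.2 ctr [ 0.6006 -0.0803]
rim15 px [155.1 266. ] 245 zmed 0.0148 rect c,size,ang [ 320.1 -119.5] [ 15.9 105.5] 28.3 ctr [ 0.3234 -0.1243]
rim15 px [238.6 369. ] 162 zmed 0.0143 rect c,size,ang [ 492.6 -360.8] [  3.6 186. ] 82.6 ctr [ 0.4923 -0.3605]
```

View pics/crop.png

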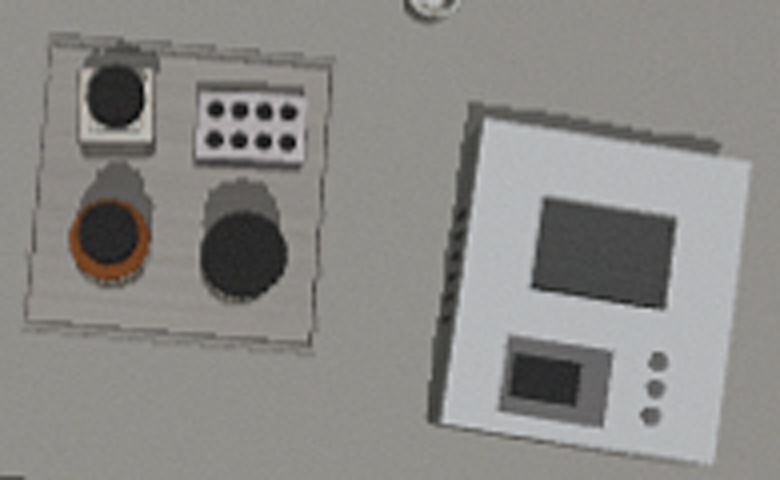

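The crop shows the tray contents, with the block at crop (252,125), and the heater's empty well at crop (604,252). The two views agree to about 4 mm, so I use their means:

| Item | x, y (mm) |
|---|---|
| round bottle | 524, 43 |
| square bottle | 612, 42 |
| jar | 514.5, -41 |
| block | 604.5, -46 |
| well | 525, -274 (yaw -7.5°) |
| mat | 521, 249 |

Jaws along x suits every grasp, so I turn the tool by 76° first.

{"api": "step_arm", "payload": {
  "increments": [
    [[0,0,0],[8.5,0,0]],
    [[0,0,0],[8.5,0,0]],
    [[0,0,0],[8.5,0,0]],
    [[0,0,0],[8.5,0,0]],
    [[0,0,0],[8.5,0,0]],
    [[0,0,0],[8.5,0,0]],
    [[0,0,0],[8.5,0,0]],
    [[0,0,0],[8.5,0,0]]
  ],
  "fingers": 60,
  "newtons": 60
}}

```text
clock: 0.9
tcp_pos: [0.1555, 0.6308, 0.2307]
orientation: [[-0.0, 0.991, 0.136], [-0.001, 0.136, -0.991], [-1.0, -0.0, 0.001]]
contact_force: [0.0, 0.0, -0.1]
grip_width: 0.7
```

{"api": "step_arm", "payload": {
  "increments": [
    [[0,0,0],[8.1,0,0]],
    [[0,18.4,29.4],[0,0,0]],
    [[0,18.4,29.4],[0,0,0]],
    [[0,18.4,29.4],[0,0,0]],
    [[0,18.4,29.4],[0,0,0]],
    [[0,18.4,29.4],[0,0,0]],
    [[0,18.4,29.4],[0,0,0]],
    [[0,18.4,29.4],[0,0,0]]
  ]
}}

```text
clock: 1.7
tcp_pos: [0.2851, 0.4239, 0.231]
orientation: [[-0.0, 1.0, 0.001], [-0.0, 0.001, -1.0], [-1.0, -0.0, 0.0]]
contact_force: [0.3, -0.6, -0.7]
grip_width: 0.7
```

{"api": "step_arm", "payload": {
  "increments": [
    [[0,18.4,29.4],[0,0,0]],
    [[0,18.4,29.4],[0,0,0]],
    [[0,18.4,29.4],[0,0,0]],
    [[0,18.4,29.4],[0,0,0]],
    [[0,18.4,29.4],[0,0,0]],
    [[0,18.4,29.4],[0,0,0]],
    [[0,18.4,29.4],[0,0,0]],
    [[0,18.4,29.4],[0,0,0]]
  ]
}}

```text
clock: 2.5
tcp_pos: [0.4323, 0.1889, 0.2312]
orientation: [[-0.0, 1.0, 0.001], [0.0, 0.001, -1.0], [-1.0, -0.0, -0.0]]
contact_force: [1.3, 0.3, 0.6]
grip_width: 0.7
```

{"api": "step_arm", "payload": {
  "increments": [
    [[0,18.4,29.4],[0,0,0]],
    [[0,18.4,29.4],[0,0,0]],
    [[0,18.4,29.4],[0,0,0]],
    [[0,18.4,29.4],[0,0,0]],
    [[0,18.4,29.4],[0,0,0]],
    [[0,0,0],[0,0,0]],
    [[0,0,0],[0,0,0]]
  ]
}}

```text
clock: 3.2
tcp_pos: [0.5239, 0.0427, 0.2309]
orientation: [[-0.001, 1.0, -0.001], [-0.0, -0.001, -1.0], [-1.0, -0.001, 0.0]]
contact_force: [0.5, 0.5, 0.4]
grip_width: 0.705
```

```bash
python3 - <<'E'
from h import *
a=shot('side')['image'][100:250,190:310,::-1]; b=shot('top')['image'][110:250,195:307,::-1]
cv2.imwrite('pics/hover.png',np.hstack([cv2.resize(x,(390,500),interpolation=cv2.INTER_CUBIC) for x in (a,b)]))
E
```

```text
(no output)
```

View pics/hover.png

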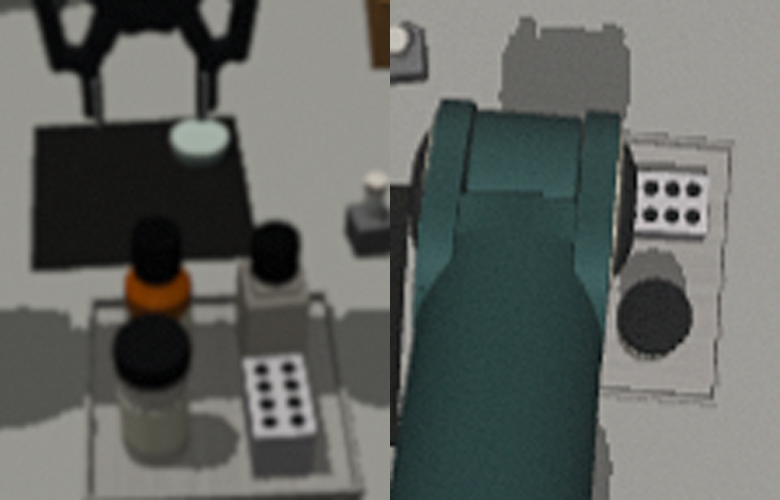

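Left half (side view): the open pads, at (95,110) and (207,110), sit centred over the round cap at (155,245). Right half (top view): the arm hides the cap. I descend and grip.

{"api": "step_arm", "payload": {
  "increments": [
    [[18,0,0],[0,0,0]],
    [[18,0,0],[0,0,0]],
    [[18,0,0],[0,0,0]],
    [[18,0,0],[0,0,0]],
    [[18,0,0],[0,0,0]],
    [[18,0,0],[0,0,0]],
    [[15,0,0],[0,0,0]],
    [[10,0,0],[0,0,0]]
  ]
}}

```text
clock: 4.1
tcp_pos: [0.5233, 0.0444, 0.0972]
orientation: [[-0.001, 1.0, 0.003], [0.0, 0.003, -1.0], [-1.0, -0.001, -0.0]]
contact_force: [-0.8, -0.2, -1.0]
grip_width: 0.7
```

{"api": "step_arm", "payload": {
  "increments": [
    [[0,0,0],[0,0,0]],
    [[0,0,0],[0,0,0]],
    [[0,0,0],[0,0,0]],
    [[0,0,0],[0,0,0]],
    [[0,0,0],[0,0,0]],
    [[0,0,0],[0,0,0]],
    [[0,0,0],[0,0,0]],
    [[0,0,0],[0,0,0]]
  ],
  "fingers": 30
}}

```text
clock: 4.9
tcp_pos: [0.5242, 0.0434, 0.0985]
orientation: [[0.0, 1.0, 0.001], [0.0, 0.001, -1.0], [-1.0, 0.0, -0.0]]
contact_force: [-1.6, -0.6, 1.0]
grip_width: 0.409
```

{"api": "step_arm", "payload": {
  "increments": [
    [[-4,0,0],[0,0,0]],
    [[-8,0,0],[0,0,0]],
    [[-10,0,0],[0,0,0]],
    [[-10,0,0],[0,0,0]],
    [[-8,-2,-7],[0,0,0]],
    [[0,-3,-16],[0,0,0]],
    [[0,-4,-22],[0,0,0]],
    [[0,-4,-22],[0,0,0]]
  ]
}}

```text
clock: 5.7
tcp_pos: [0.5109, 0.1116, 0.1391]
orientation: [[0.001, 1.0, 0.0], [0.001, 0.0, -1.0], [-1.0, 0.001, -0.001]]
contact_force: [0.4, 0.3, -3.0]
grip_width: 0.408
```

{"api": "step_arm", "payload": {
  "increments": [
    [[0,-5,-25],[0,0,0]],
    [[0,-5,-25],[0,0,0]],
    [[0,-5,-25],[0,0,0]],
    [[0,-5,-25],[0,0,0]],
    [[0,-5,-25],[0,0,0]],
    [[0,-5,-25],[0,0,0]],
    [[0,-3,-20],[0,0,0]],
    [[0,-2,-12],[0,0,0]]
  ]
}}

```text
clock: 6.5
tcp_pos: [0.475, 0.295, 0.1388]
orientation: [[0.0, 1.0, 0.004], [0.001, 0.004, -1.0], [-1.0, 0.0, -0.001]]
contact_force: [-0.2, -0.9, -3.2]
grip_width: 0.407
```

{"api": "step_arm", "payload": {
  "increments": [
    [[0,0,-8],[0,0,0]],
    [[10,0,0],[0,0,0]],
    [[10,0,0],[0,0,0]],
    [[8,0,0],[0,0,0]],
    [[6,0,0],[0,0,0]],
    [[3,0,0],[0,0,0]],
    [[1.5,0,0],[0,0,0]],
    [[1,0,0],[0,0,0]]
  ]
}}

```text
clock: 7.3
tcp_pos: [0.4761, 0.3002, 0.0988]
orientation: [[0.0, 1.0, 0.0], [0.0, 0.0, -1.0], [-1.0, 0.0, -0.0]]
contact_force: [-0.2, 0.3, -2.7]
grip_width: 0.408
```

{"api": "step_arm", "payload": {
  "increments": [
    [[0.5,0,0],[0,0,0]],
    [[0.5,0,0],[0,0,0]],
    [[0,0,0],[0,0,0]]
  ]
}}

```text
clock: 7.6
tcp_pos: [0.4762, 0.3005, 0.0985]
orientation: [[0.0, 1.0, 0.001], [0.001, 0.001, -1.0], [-1.0, 0.0, -0.001]]
contact_force: [-1.6, -0.8, 2.9]
grip_width: 0.405
```

{"api": "step_arm", "payload": {
  "increments": [
    [[0,0,0],[0,0,0]],
    [[0,0,0],[0,0,0]],
    [[0,0,0],[0,0,0]],
    [[-8,0,0],[0,0,0]],
    [[-15,0,0],[0,0,0]],
    [[-20,0,0],[0,0,0]],
    [[-20,0,0],[0,0,0]],
    [[-20,0,0],[0,0,0]]
  ],
  "fingers": 60
}}

```text
clock: 8.4
tcp_pos: [0.4763, 0.3004, 0.1829]
orientation: [[0.001, 1.0, 0.001], [0.001, 0.001, -1.0], [-1.0, 0.001, -0.001]]
contact_force: [0.5, 0.3, 0.8]
grip_width: 0.703
```

{"api": "step_arm", "payload": {
  "increments": [
    [[0,17,32],[0,0,0]],
    [[0,17,32],[0,0,0]],
    [[0,17,32],[0,0,0]],
    [[0,17,32],[0,0,0]],
    [[0,17,32],[0,0,0]],
    [[0,17,32],[0,0,0]],
    [[0,17,32],[0,0,0]],
    [[0,17,34],[0,0,0]]
  ]
}}

```text
clock: 9.2
tcp_pos: [0.6131, 0.0414, 0.1824]
orientation: [[0.002, 1.0, 0.001], [0.001, 0.001, -1.0], [-1.0, 0.002, -0.001]]
contact_force: [0.6, 0.6, 0.3]
grip_width: 0.701
```

{"api": "step_arm", "payload": {
  "increments": [
    [[15,0,0],[0,0,0]],
    [[18,0,0],[0,0,0]],
    [[18,0,0],[0,0,0]],
    [[18,0,0],[0,0,0]],
    [[12,0,0],[0,0,0]],
    [[7,0,0],[0,0,0]],
    [[2,0,0],[0,0,0]],
    [[0,0,0],[0,0,0]]
  ]
}}

```text
clock: 10.0
tcp_pos: [0.6124, 0.0425, 0.0912]
orientation: [[0.001, 1.0, 0.001], [0.0, 0.001, -1.0], [-1.0, 0.001, -0.0]]
contact_force: [-0.5, -0.1, 0.7]
grip_width: 0.7
```

{"api": "step_arm", "payload": {
  "increments": [
    [[0,0,0],[0,0,0]],
    [[0,0,0],[0,0,0]],
    [[0,0,0],[0,0,0]],
    [[0,0,0],[0,0,0]],
    [[0,0,0],[0,0,0]],
    [[0,0,0],[0,0,0]],
    [[0,0,0],[0,0,0]],
    [[0,0,0],[0,0,0]]
  ],
  "fingers": 30
}}

```text
clock: 10.8
tcp_pos: [0.613, 0.0425, 0.0918]
orientation: [[0.002, 1.0, 0.001], [0.0, 0.001, -1.0], [-1.0, 0.002, -0.0]]
contact_force: [-0.2, 0.9, 6.4]
grip_width: 0.4
```

{"api": "step_arm", "payload": {
  "increments": [
    [[-4,0,0],[0,0,0]],
    [[-8,0,0],[0,0,0]],
    [[-10,0,0],[0,0,0]],
    [[-10,0,0],[0,0,0]],
    [[-8,-3,-7],[0,0,0]],
    [[0,-4,-16],[0,0,0]],
    [[0,-6,-20],[0,0,0]],
    [[0,-6,-20],[0,0,0]]
  ]
}}

```text
clock: 11.6
tcp_pos: [0.5921, 0.1078, 0.1306]
orientation: [[-0.001, 1.0, 0.002], [0.001, 0.002, -1.0], [-1.0, -0.001, -0.001]]
contact_force: [-0.1, 1.1, -2.8]
grip_width: 0.407
```

{"api": "step_arm", "payload": {
  "increments": [
    [[0,-6,-20],[0,0,0]],
    [[0,-6,-20],[0,0,0]],
    [[0,-5,-20],[0,0,0]],
    [[0,-5,-20],[0,0,0]],
    [[0,-3,-12],[0,0,0]],
    [[0,-2,-8],[0,0,0]],
    [[10,0,0],[0,0,0]],
    [[10,0,0],[0,0,0]]
  ]
}}

```text
clock: 12.4
tcp_pos: [0.5661, 0.2047, 0.1102]
orientation: [[0.0, 1.0, 0.0], [-0.0, 0.0, -1.0], [-1.0, 0.0, 0.0]]
contact_force: [1.0, 1.0, -1.8]
grip_width: 0.408
```

{"api": "step_arm", "payload": {
  "increments": [
    [[8,0,0],[0,0,0]],
    [[6,0,0],[0,0,0]],
    [[3,0,0],[0,0,0]],
    [[1.5,0,0],[0,0,0]],
    [[1,0,0],[0,0,0]],
    [[0.5,0,0],[0,0,0]],
    [[0,0,0],[0,0,0]]
  ]
}}

```text
clock: 13.1
tcp_pos: [0.5661, 0.2049, 0.0918]
orientation: [[-0.0, 1.0, 0.0], [0.0, 0.0, -1.0], [-1.0, -0.0, -0.0]]
contact_force: [-2.8, -2.4, 4.8]
grip_width: 0.403
```

{"api": "step_arm", "payload": {
  "increments": [
    [[0,0,0],[0,0,0]],
    [[0,0,0],[0,0,0]],
    [[0,0,0],[0,0,0]],
    [[-8,0,0],[0,0,0]],
    [[-15,0,0],[0,0,0]],
    [[-22,0,0],[0,0,0]],
    [[-22,0,0],[0,0,0]],
    [[-23,0,0],[0,0,0]]
  ],
  "fingers": 60
}}

```text
clock: 13.9
tcp_pos: [0.5663, 0.2053, 0.1829]
orientation: [[0.001, 1.0, 0.0], [0.0, 0.0, -1.0], [-1.0, 0.001, -0.0]]
contact_force: [-0.1, 0.6, -0.5]
grip_width: 0.703
```

{"api": "step_arm", "payload": {
  "increments": [
    [[0,-6.5,31],[0,0,0]],
    [[0,-6.5,31],[0,0,0]],
    [[0,-6.5,31],[0,0,0]],
    [[0,-6.5,31],[0,0,0]],
    [[0,-6.5,31],[0,0,0]],
    [[0,-6.5,31],[0,0,0]],
    [[0,-6.5,30],[0,0,0]],
    [[0,-6,30],[0,0,0]]
  ],
  "fingers": 75
}}

```text
clock: 14.7
tcp_pos: [0.5148, -0.0419, 0.1822]
orientation: [[0.002, 1.0, 0.0], [0.001, 0.0, -1.0], [-1.0, 0.002, -0.001]]
contact_force: [0.9, 0.5, 0.2]
grip_width: 0.879
```

```bash
python3 - <<'E'
from h import *
c=shot('side','s3.png'); print({k:np.round(v,4).tolist() for k,v in ctrl.observe().items() if k in('tcp_pos','contact_force')})
cv2.imwrite('pics/s3c.png',cv2.resize(c['image'][80:280,150:350,::-1],None,fx=3,fy=3,interpolation=cv2.INTER_CUBIC))
E
```

```text
{'tcp_pos': [0.5135, -0.0478, 0.1825], 'contact_force': [-1.1867, -4.7206, 0.0292]}
```

View pics/s3c.png

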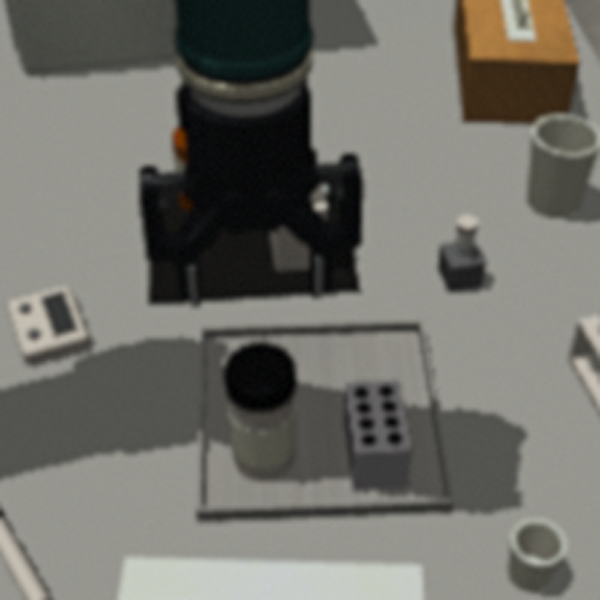

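The side view shows both bottles upright on the mat behind the gripper. The jar at crop (262,375) and the block at (380,430) are undisturbed. The last reading was a stop overshoot, so I let it settle and then take the jar.

{"api": "step_arm", "payload": {
  "increments": [
    [[8,0,0],[0,0,0]],
    [[18,0,0],[0,0,0]],
    [[20,0,0],[0,0,0]],
    [[20,0,0],[0,0,0]],
    [[15,0,0],[0,0,0]],
    [[10,0,0],[0,0,0]],
    [[6,0,0],[0,0,0]],
    [[0,0,0],[0,0,0]]
  ]
}}

```text
clock: 15.55
tcp_pos: [0.5146, -0.0405, 0.0834]
orientation: [[-0.001, 1.0, 0.001], [-0.0, 0.001, -1.0], [-1.0, -0.001, 0.0]]
contact_force: [-1.2, 0.6, -0.6]
grip_width: 0.877
```

{"api": "step_arm", "payload": {
  "increments": [
    [[0,0,0],[0,0,0]],
    [[0,0,0],[0,0,0]],
    [[0,0,0],[0,0,0]],
    [[0,0,0],[0,0,0]],
    [[0,0,0],[0,0,0]],
    [[0,0,0],[0,0,0]],
    [[0,0,0],[0,0,0]],
    [[0,0,0],[0,0,0]]
  ],
  "fingers": 46
}}

```text
clock: 16.35
tcp_pos: [0.5155, -0.0407, 0.0848]
orientation: [[0.002, 1.0, 0.001], [0.0, 0.001, -1.0], [-1.0, 0.002, -0.0]]
contact_force: [-1.1, -0.2, 6.3]
grip_width: 0.605
```

{"api": "step_arm", "payload": {
  "increments": [
    [[-4,0,0],[0,0,0]],
    [[-8,0,0],[0,0,0]],
    [[-10,0,0],[0,0,0]],
    [[-10,0,0],[0,0,0]],
    [[-8,-1,-8],[0,0,0]],
    [[0,-2,-16],[0,0,0]],
    [[0,-3,-22],[0,0,0]],
    [[0,-4,-25],[0,0,0]]
  ]
}}

```text
clock: 17.15
tcp_pos: [0.5046, 0.0312, 0.1245]
orientation: [[0.001, 1.0, -0.0], [0.0, -0.0, -1.0], [-1.0, 0.001, -0.0]]
contact_force: [0.3, -0.1, -2.1]
grip_width: 0.605
```

{"api": "step_arm", "payload": {
  "increments": [
    [[0,-4,-25],[0,0,0]],
    [[0,-4,-25],[0,0,0]],
    [[0,-4,-25],[0,0,0]],
    [[0,-4,-25],[0,0,0]],
    [[0,-4,-25],[0,0,0]],
    [[0,-4,-22],[0,0,0]],
    [[0,-3,-16],[0,0,0]],
    [[0,-1.5,-12],[0,0,0]]
  ]
}}

```text
clock: 17.95
tcp_pos: [0.4753, 0.2073, 0.1242]
orientation: [[-0.0, 1.0, 0.003], [0.001, 0.003, -1.0], [-1.0, -0.0, -0.001]]
contact_force: [0.1, 0.2, -2.4]
grip_width: 0.604
```

{"api": "step_arm", "payload": {
  "increments": [
    [[8,0,0],[0,0,0]],
    [[10,0,0],[0,0,0]],
    [[10,0,0],[0,0,0]],
    [[6,0,0],[0,0,0]],
    [[3,0,0],[0,0,0]],
    [[1.5,0,0],[0,0,0]],
    [[1,0,0],[0,0,0]],
    [[0,0,0],[0,0,0]]
  ]
}}

```text
clock: 18.75
tcp_pos: [0.476, 0.2049, 0.0849]
orientation: [[-0.001, 1.0, 0.0], [0.0, 0.0, -1.0], [-1.0, -0.001, -0.0]]
contact_force: [-2.3, -1.2, 4.0]
grip_width: 0.603
```

{"api": "step_arm", "payload": {
  "increments": [
    [[0,0,0],[0,0,0]],
    [[0,0,0],[0,0,0]],
    [[0,0,0],[0,0,0]],
    [[-8,0,0],[0,0,0]],
    [[-15,0,0],[0,0,0]],
    [[-22,0,0],[0,0,0]],
    [[-22,0,0],[0,0,0]],
    [[-23,0,0],[0,0,0]]
  ],
  "fingers": 72
}}

```text
clock: 19.55
tcp_pos: [0.4762, 0.2053, 0.1763]
orientation: [[0.001, 1.0, 0.0], [0.001, 0.0, -1.0], [-1.0, 0.001, -0.001]]
contact_force: [-0.0, -0.2, 0.0]
grip_width: 0.843
```

{"api": "step_arm", "payload": {
  "increments": [
    [[0,12,23],[0,0,0]],
    [[0,17,33],[0,0,0]],
    [[0,17,33],[0,0,0]],
    [[0,17,33],[0,0,0]],
    [[0,17,33],[0,0,0]],
    [[0,17,33],[0,0,0]],
    [[0,17,33],[0,0,0]],
    [[0,14.5,30],[0,0,0]]
  ],
  "fingers": 65
}}

```text
clock: 20.35
tcp_pos: [0.6057, -0.0474, 0.1759]
orientation: [[0.002, 1.0, 0.0], [-0.0, 0.0, -1.0], [-1.0, 0.002, 0.0]]
contact_force: [1.6, 0.8, -1.3]
grip_width: 0.757
```

```bash
python3 - <<'E'
from h import *
c=shot('side','s4.png'); print(ctrl.observe()['tcp_pos'])
cv2.imwrite('pics/s4c.png',cv2.resize(c['image'][80:280,150:350,::-1],None,fx=3,fy=3,interpolation=cv2.INTER_CUBIC))
E
```

```text
[ 0.60731285 -0.0541179   0.17656818]
```

View pics/s4c.png

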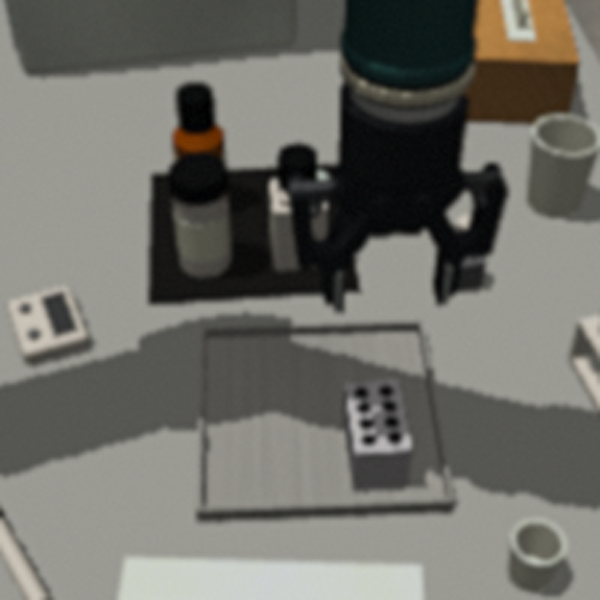

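All three stand upright on the mat: the jar at crop (200,215), the square bottle at (295,210) and the round bottle at (197,130). The block is alone in the tray. I descend on the block.

{"api": "step_arm", "payload": {
  "increments": [
    [[10,0,0],[0,0,0]],
    [[25,0,0],[0,0,0]],
    [[30,0,0],[0,0,0]],
    [[30,0,0],[0,0,0]],
    [[25,0,0],[0,0,0]],
    [[18,0,0],[0,0,0]],
    [[12,0,0],[0,0,0]],
    [[5,0,0],[0,0,0]]
  ]
}}

```text
clock: 21.2
tcp_pos: [0.6043, -0.0448, 0.0185]
orientation: [[-0.001, 1.0, 0.002], [0.0, 0.002, -1.0], [-1.0, -0.001, -0.0]]
contact_force: [0.2, 0.5, 0.8]
grip_width: 0.758
```

{"api": "step_arm", "payload": {
  "increments": [
    [[0,0,0],[0,0,0]],
    [[0,0,0],[0,0,0]],
    [[0,0,0],[0,0,0]],
    [[0,0,0],[0,0,0]],
    [[0,0,0],[0,0,0]],
    [[0,0,0],[0,0,0]],
    [[0,0,0],[0,0,0]],
    [[0,0,0],[0,0,0]]
  ],
  "fingers": 38,
  "newtons": 70
}}

```text
clock: 22.0
tcp_pos: [0.6053, -0.0456, 0.0202]
orientation: [[0.001, 1.0, 0.001], [0.0, 0.001, -1.0], [-1.0, 0.001, -0.0]]
contact_force: [-1.2, 1.4, 6.2]
grip_width: 0.506
```

{"api": "step_arm", "payload": {
  "increments": [
    [[-4,0,0],[0,0,0]],
    [[-10,0,0],[0,0,0]],
    [[-18,0,0],[0,0,0]],
    [[-22,0,0],[0,0,0]],
    [[-22,0,0],[0,0,0]],
    [[-15,0,0],[0,0,0]],
    [[-9,0,0],[0,0,0]],
    [[0,0,0],[0,0,0]]
  ]
}}

```text
clock: 22.8
tcp_pos: [0.6054, -0.0455, 0.1208]
orientation: [[0.002, 1.0, 0.001], [0.0, 0.001, -1.0], [-1.0, 0.002, -0.0]]
contact_force: [0.6, 0.3, -2.2]
grip_width: 0.506
```

{"api": "step_arm", "payload": {
  "increments": [
    [[0,-5,15],[0,0,0]],
    [[0,-10,28],[0,0,0]],
    [[0,-12,35],[0,0,0]],
    [[0,-12,35],[0,0,0]],
    [[0,-12,35],[0,0,0]],
    [[0,-12,35],[0,0,0]],
    [[0,-10,28],[0,0,0]],
    [[0,-7,17],[0,0,0]]
  ]
}}

```text
clock: 23.6
tcp_pos: [0.5216, -0.2778, 0.1183]
orientation: [[-0.003, 1.0, -0.004], [-0.001, -0.004, -1.0], [-1.0, -0.003, 0.001]]
contact_force: [-0.5, 0.2, -2.8]
grip_width: 0.505
```

{"api": "step_arm", "payload": {
  "increments": [
    [[0,0,0],[3.5,0,0]],
    [[0,0,0],[4,0,0]],
    [[0,0,0],[0,0,0]],
    [[0,0,0],[0,0,0]]
  ]
}}

```text
clock: 24.0
tcp_pos: [0.5238, -0.2741, 0.1185]
orientation: [[-0.002, 0.992, -0.129], [0.0, -0.129, -0.992], [-1.0, -0.002, 0.0]]
contact_force: [-0.5, 0.4, -3.3]
grip_width: 0.508
```

```bash
python3 - <<'E'
from h import *
c=shot('side','s5.png'); print(ctrl.observe()['tcp_pos']); P=cloud(c); z=P[...,2]
m=(abs(z-.061)<.004)&(P[...,0]>.44)&(P[...,0]<.62)&(P[...,1]<-.2)&(P[...,1]>-.34)
k,l,st,ce=cv2.connectedComponentsWithStats(m.astype(np.uint8))
for i in range(1,k):
    if st[i,4]>60: q=P[l==i]; print('well part',st[i],np.percentile(q[:,:2],[1,99],axis=0).round(4).tolist())
m=(z>.145)&(z<.162)&(P[...,0]>.44)&(P[...,0]<.62)&(P[...,1]<-.2)&(P[...,1]>-.34)
print('block top', np.percentile(P[m],[2,50,98],axis=0).round(4).tolist())
cv2.imwrite('pics/s5c.png',cv2.resize(c['image'][200:380,150:350,::-1],None,fx=3,fy=3,interpolation=cv2.INTER_CUBIC))
E
```

```text
[ 0.52408667 -0.27386401  0.11865395]
well part [234 301  35  33 551] [[0.4899, -0.3146], [0.5569, -0.2597]]
block top [[0.4962, -0.3106, 0.1461], [0.521, -0.2892, 0.1519], [0.5471, -0.2647, 0.1577]]
```

View pics/s5c.png

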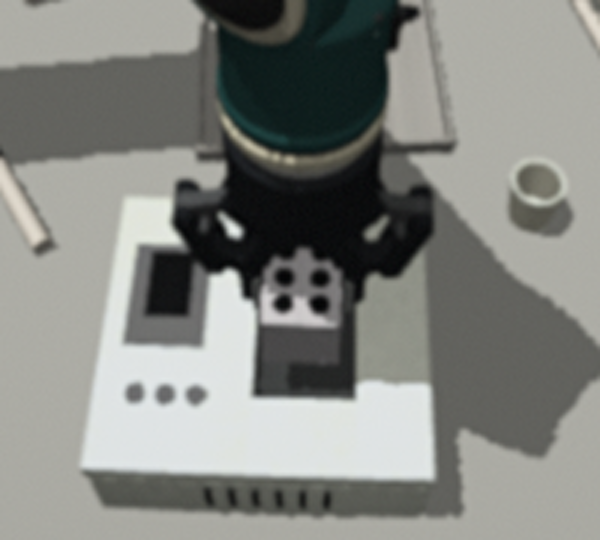

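The side view shows the block above the well, parallel to it: block front top edge at crop (262..338,326), well front rim at crop (254..354,397). I compare them by rays within this one view.

```bash
python3 - <<'E'
from h import *
c=shot('side'); f=lambda p,z: onplane(c,[[150+(p[0]-1)/3,200+(p[1]-1)/3]],z)[0,:2]
B=[f(p,.1524) for p in [(261,327),(339,327)]]; W=[f(p,.075) for p in [(254,398),(355,398)]]
print('block front corners',np.round(B,4),'well front corners',np.round(W,4))
a=np.deg2rad(-7.5); ey=np.array([-np.sin(a),np.cos(a)])
print('block ctr',np.mean(B,0)+.036*ey,'well ctr',np.mean(W,0)+.045*ey, ctrl.observe()['tcp_pos'])
E
```

```text
block front corners [[ 0.4972 -0.308 ]
 [ 0.5389 -0.3123]] well front corners [[ 0.4899 -0.3154]
 [ 0.5491 -0.3215]]
block ctr [ 0.5227778  -0.27445555] well ctr [ 0.52540154 -0.27383481] [ 0.52435117 -0.27373474  0.11885167]
```

{"api": "step_arm", "payload": {
  "increments": [
    [[4,2,0],[0,0,0]],
    [[8,0,0],[0,0,0]],
    [[10,0,0],[0,0,0]],
    [[8,0,0],[0,0,0]],
    [[5,0,0],[0,0,0]],
    [[3,0,0],[0,0,0]],
    [[1.5,0,0],[0,0,0]],
    [[0,0,0],[0,0,0]]
  ]
}}

```text
clock: 24.9
tcp_pos: [0.5268, -0.274, 0.0797]
orientation: [[-0.0, 0.992, -0.13], [-0.0, -0.13, -0.992], [-1.0, -0.0, 0.0]]
contact_force: [0.0, 0.1, -3.1]
grip_width: 0.506
```

{"api": "step_arm", "payload": {
  "increments": [
    [[0.5,0,0],[0,0,0]],
    [[0.5,0,0],[0,0,0]],
    [[0.5,0,0],[0,0,0]],
    [[0,0,0],[0,0,0]]
  ]
}}

```text
clock: 25.3
tcp_pos: [0.5269, -0.2738, 0.0784]
orientation: [[0.0, 0.992, -0.13], [0.0, -0.13, -0.992], [-1.0, 0.0, -0.0]]
contact_force: [-0.2, 0.1, -3.5]
grip_width: 0.503
```

Not yet in contact, so I lower further.

{"api": "step_arm", "payload": {
  "increments": [
    [[0.5,0,0],[0,0,0]],
    [[0.5,0,0],[0,0,0]],
    [[0.5,0,0],[0,0,0]],
    [[0,0,0],[0,0,0]],
    [[0,0,0],[0,0,0]]
  ]
}}

```text
clock: 25.8
tcp_pos: [0.5269, -0.2739, 0.0772]
orientation: [[0.0, 0.992, -0.13], [0.0, -0.13, -0.992], [-1.0, 0.0, -0.0]]
contact_force: [-1.9, 1.3, 4.7]
grip_width: 0.506
```

{"api": "step_arm", "payload": {
  "increments": [
    [[0,0,0],[0,0,0]],
    [[0,0,0],[0,0,0]],
    [[0,0,0],[0,0,0]],
    [[-10,0,0],[0,0,0]],
    [[-20,0,0],[0,0,0]],
    [[-25,0,0],[0,0,0]],
    [[-25,0,0],[0,0,0]],
    [[-20,0,0],[0,0,0]]
  ],
  "fingers": 60
}}

```text
clock: 26.6
tcp_pos: [0.5272, -0.2744, 0.1789]
orientation: [[0.002, 0.991, -0.13], [-0.001, -0.13, -0.991], [-1.0, 0.002, 0.001]]
contact_force: [-0.3, 0.4, 0.6]
grip_width: 0.699
```

{"api": "step_arm", "payload": {
  "increments": [
    [[0,0,0],[-3.5,0,0]],
    [[0,0,0],[-4,0,0]],
    [[0,-2,-20],[0,0,0]],
    [[0,-3,-30],[0,0,0]],
    [[0,-4,-38],[0,0,0]],
    [[0,-4,-38],[0,0,0]],
    [[0,-4,-38],[0,0,0]],
    [[0,-4,-38],[0,0,0]]
  ],
  "fingers": 72
}}

```text
clock: 27.4
tcp_pos: [0.5056, -0.0706, 0.1775]
orientation: [[0.001, 1.0, 0.0], [0.0, 0.0, -1.0], [-1.0, 0.001, -0.0]]
contact_force: [0.8, -0.5, -0.1]
grip_width: 0.844
```

{"api": "step_arm", "payload": {
  "increments": [
    [[0,-4,-38],[0,0,0]],
    [[0,-4,-38],[0,0,0]],
    [[0,-4,-38],[0,0,0]],
    [[0,-4,-38],[0,0,0]],
    [[0,-4,-38],[0,0,0]],
    [[0,-4,-38],[0,0,0]],
    [[0,-5,-30],[0,0,0]],
    [[0,-4.5,-19],[0,0,0]]
  ]
}}

```text
clock: 28.2
tcp_pos: [0.4716, 0.2078, 0.1774]
orientation: [[0.001, 1.0, 0.003], [0.001, 0.003, -1.0], [-1.0, 0.001, -0.001]]
contact_force: [-0.3, -0.1, 0.4]
grip_width: 0.847
```

```bash
python3 - <<'E'
from h import *
c=shot('side','s6.png'); print(ctrl.observe()['tcp_pos']); P=cloud(c); z=P[...,2]
m=(z>.104)&(z<.12)&(P[...,0]>.44)&(P[...,0]<.62)&(P[...,1]<-.2)&(P[...,1]>-.34)
cn=np.argwhere(m)[:,::-1]; r=cv2.minAreaRect((onplane(c,cn,.111)[:,:2]*1000).astype(np.float32)); print('side block',r,'z',np.median(z[m]))
q=P[m]; A=np.c_[q[:,:2],np.ones(len(q))]; print('tilt plane',np.linalg.lstsq(A,q[:,2],rcond=None)[0])
t=shot('top','t6.png')
P=cloud(t);z=P[...,2];m=(z>.104)&(z<.12)&(P[...,0]>.44)&(P[...,0]<.62)&(P[...,1]<-.2)&(P[...,1]>-.34)
cn=np.argwhere(m)[:,::-1]; print('top block',cv2.minAreaRect((onplane(t,cn,.111)[:,:2]*1000).astype(np.float32)),'z',np.median(z[m]))
a=cv2.resize(c['image'][100:380,150:350,::-1],(400,560),interpolation=cv2.INTER_CUBIC)
b=cv2.resize(t['image'][110:260,110:410,::-1],(400,200),interpolation=cv2.INTER_CUBIC)
cv2.imwrite('pics/s6c.png',np.hstack([a,np.vstack([b,np.zeros((360,400,3),np.uint8)])]))
E
```

```text
[0.47080077 0.21054565 0.17728223]
side block ((525.75439453125, -273.8856506347656), (74.29341125488281, 44.09995651245117), 81.36107635498047) z 0.11062191173716229
tilt plane [0.0054553  0.01759756 0.11249627]
top block ((526.7310791015625, -272.87432861328125), (71.86061096191406, 45.51300811767578), 81.48485565185547) z 0.11127360354202434
```

View pics/s6c.png

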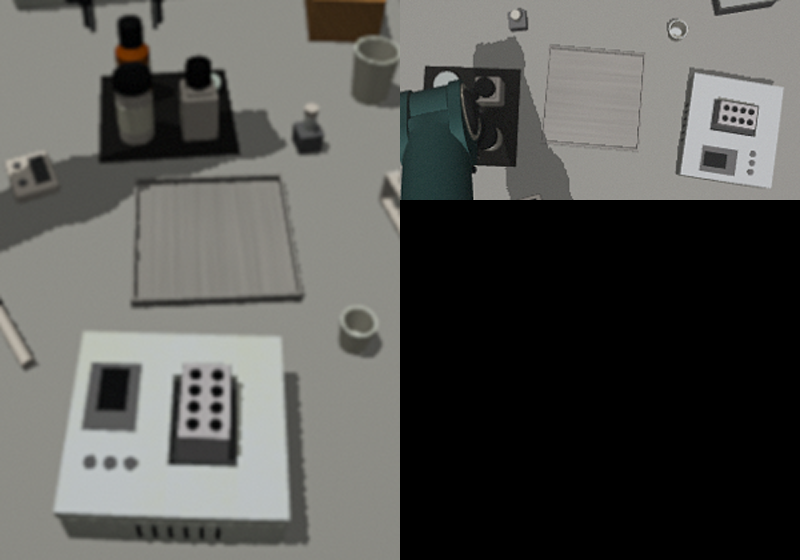

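The block sits in the well with its top at 111 mm, so it is seated flat, and it is parallel to the well (crop (205,400)). I overran x by 4 mm and correct that while descending on the jar.

{"api": "step_arm", "payload": {
  "increments": [
    [[0,4,0],[0,0,0]],
    [[0,0,0],[0,0,0]],
    [[15,0,0],[0,0,0]],
    [[20,0,0],[0,0,0]],
    [[22,0,0],[0,0,0]],
    [[18,0,0],[0,0,0]],
    [[12,0,0],[0,0,0]],
    [[5,0,0],[0,0,0]]
  ]
}}

```text
clock: 29.1
tcp_pos: [0.4759, 0.2038, 0.0839]
orientation: [[-0.001, 1.0, -0.001], [-0.001, -0.001, -1.0], [-1.0, -0.001, 0.001]]
contact_force: [-0.5, 0.7, 0.7]
grip_width: 0.845
```

{"api": "step_arm", "payload": {
  "increments": [
    [[0,0,0],[0,0,0]],
    [[0,0,0],[0,0,0]],
    [[0,0,0],[0,0,0]],
    [[0,0,0],[0,0,0]],
    [[0,0,0],[0,0,0]],
    [[0,0,0],[0,0,0]],
    [[0,0,0],[0,0,0]],
    [[0,0,0],[0,0,0]]
  ],
  "fingers": 46,
  "newtons": 60
}}

```text
clock: 29.9
tcp_pos: [0.4764, 0.2053, 0.0854]
orientation: [[0.001, 1.0, 0.001], [0.001, 0.001, -1.0], [-1.0, 0.001, -0.001]]
contact_force: [-0.8, -0.3, 6.3]
grip_width: 0.603
```

{"api": "step_arm", "payload": {
  "increments": [
    [[-4,0,0],[0,0,0]],
    [[-8,0,0],[0,0,0]],
    [[-10,0,0],[0,0,0]],
    [[-10,0,0],[0,0,0]],
    [[-8,1,8],[0,0,0]],
    [[0,2,16],[0,0,0]],
    [[0,3,22],[0,0,0]],
    [[0,4,25],[0,0,0]]
  ]
}}

```text
clock: 30.7
tcp_pos: [0.4861, 0.1334, 0.1255]
orientation: [[0.001, 1.0, 0.002], [0.0, 0.002, -1.0], [-1.0, 0.001, -0.0]]
contact_force: [-0.1, 0.0, -1.6]
grip_width: 0.604
```

{"api": "step_arm", "payload": {
  "increments": [
    [[0,4,25],[0,0,0]],
    [[0,4,25],[0,0,0]],
    [[0,4,25],[0,0,0]],
    [[0,4,25],[0,0,0]],
    [[0,4,25],[0,0,0]],
    [[0,4,22],[0,0,0]],
    [[0,3,16],[0,0,0]],
    [[0,1.5,12],[0,0,0]]
  ]
}}

```text
clock: 31.5
tcp_pos: [0.5147, -0.0428, 0.1254]
orientation: [[0.001, 1.0, -0.001], [-0.0, -0.001, -1.0], [-1.0, 0.001, 0.0]]
contact_force: [-0.3, -0.1, -2.3]
grip_width: 0.603
```

{"api": "step_arm", "payload": {
  "increments": [
    [[0,0,0],[0,0,0]],
    [[0,0,0],[0,0,0]],
    [[10,0,0],[0,0,0]],
    [[10,0,0],[0,0,0]],
    [[8,0,0],[0,0,0]],
    [[4,0,0],[0,0,0]],
    [[0,0,0],[0,0,0]],
    [[0,0,0],[0,0,0]]
  ]
}}

```text
clock: 32.3
tcp_pos: [0.5147, -0.041, 0.0927]
orientation: [[-0.0, 1.0, 0.001], [-0.0, 0.001, -1.0], [-1.0, -0.0, 0.0]]
contact_force: [0.6, -0.9, -2.6]
grip_width: 0.603
```

```bash
cat > cmp.py <<'E'
from h import *
def caps(c):
    P=cloud(c); z=P[...,2]; inr=(P[...,0]>.46)&(P[...,0]<.67)&(P[...,1]>-.1)&(P[...,1]<.1); g=cv2.cvtColor(c['image'],cv2.COLOR_RGB2GRAY)
    o={}
    for nm,lo,hi,zp in [('round',.126,.15,.134),('square',.117,.126,.124),('jar',.107,.117,.114)]:
        k,l,st,ce=cv2.connectedComponentsWithStats((inr&(z>lo)&(z<hi)&(g<70)).astype(np.uint8))
        if k>1:
            i=1+np.argmax(st[1:,4]); o[nm]=(ce[i].round(2).tolist(),int(st[i,4]),(1000*onplane(c,ce[i],zp)[0,:2]).round(1).tolist())
    return o
def old(n):
    c=dict(np.load(n+'1.npz')); c['k1']=float(c['k1']); return c
E
python3 - <<'E'
from cmp import *
print(ctrl.observe()['tcp_pos'])
c=shot('side'); print(caps(old('side'))); print(caps(c))
print('top',caps(old('top')))
E
```

```text
[ 0.51473213 -0.04100833  0.09270085]
{'round': ([237.53, 170.71], 153, [523.2, 39.8]), 'square': ([274.42, 171.69], 137, [610.2, 38.7]), 'jar': ([236.21, 203.31], 363, [513.7, -43.9])}
{'round': ([253.41, 195.3], 92, [551.9, -42.4]), 'square': ([235.95, 200.77], 371, [513.4, -45.5]), 'jar': ([236.26, 208.54], 116, [512.7, -59.2])}
top {'round': ([236.43, 192.07], 165, [525.2, 45.9]), 'square': ([238.2, 157.7], 118, [612.4, 44.4]), 'jar': ([270.41, 197.84], 299, [515.3, -38.5])}
```

{"api": "step_arm", "payload": {
  "increments": [
    [[4,0,0],[0,0,0]],
    [[2,0,0],[0,0,0]],
    [[1,0,0],[0,0,0]],
    [[0.5,0,0],[0,0,0]],
    [[0.5,0,0],[0,0,0]],
    [[0,0,0],[0,0,0]]
  ]
}}

```text
clock: 32.95
tcp_pos: [0.5146, -0.0409, 0.0855]
orientation: [[-0.0, 1.0, 0.001], [0.001, 0.001, -1.0], [-1.0, -0.0, -0.001]]
contact_force: [-2.8, -0.3, 6.8]
grip_width: 0.603
```

```bash
python3 - <<'E'
from cmp import *
print(ctrl.observe()['tcp_pos'],ctrl.observe()['contact_force'])
a=old('side');c=shot('side'); print(caps(c))
# lid: dark blob lower boundary compare
sa,sb=[cv2.resize(x['image'][180:260,205:285,::-1],(390,390),interpolation=cv2.INTER_CUBIC) for x in (a,c)]
cv2.imwrite('pics/j.png',np.hstack([sa,sb]))
E
```

```text
[ 0.51464778 -0.04092432  0.08546486] [-2.75014779 -0.29722088  6.76783615]
{'round': ([217.46, 198.13], 123, [473.9, -43.0]), 'square': ([250.59, 202.71], 17, [544.5, -54.3]), 'jar': ([236.24, 203.52], 403, [513.7, -44.5])}
```

View pics/j.png

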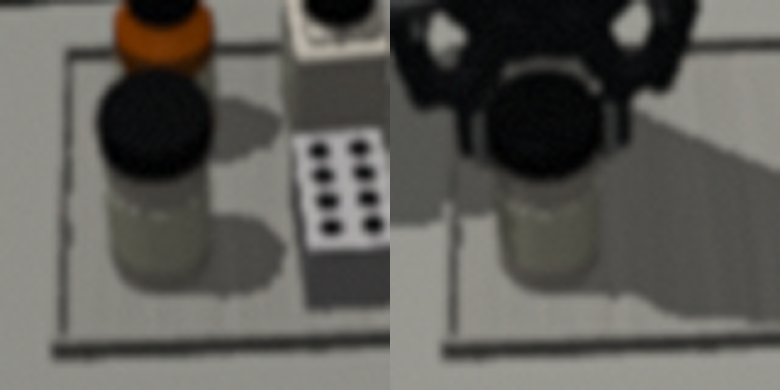

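The before (left) and after (right) crops agree: lid at x 98..212 and base at y≈290 in both. I release the jar and fetch the square bottle.

{"api": "step_arm", "payload": {
  "increments": [
    [[0,0,0],[0,0,0]],
    [[0,0,0],[0,0,0]],
    [[0,0,0],[0,0,0]],
    [[-10,0,0],[0,0,0]],
    [[-20,0,0],[0,0,0]],
    [[-25,0,0],[0,0,0]],
    [[-25,0,0],[0,0,0]],
    [[-17,0,0],[0,0,0]]
  ],
  "fingers": 72
}}

```text
clock: 33.8
tcp_pos: [0.5153, -0.0412, 0.184]
orientation: [[0.002, 1.0, 0.0], [0.0, 0.0, -1.0], [-1.0, 0.002, -0.0]]
contact_force: [0.0, 0.8, 1.3]
grip_width: 0.845
```

{"api": "step_arm", "payload": {
  "increments": [
    [[0,4,20],[0,0,0]],
    [[0,7,34],[0,0,0]],
    [[0,8,36],[0,0,0]],
    [[0,8,36],[0,0,0]],
    [[0,8,36],[0,0,0]],
    [[0,8,36],[0,0,0]],
    [[0,5,30],[0,0,0]],
    [[0,3.5,18],[0,0,0]]
  ],
  "fingers": 60
}}

```text
clock: 34.6
tcp_pos: [0.566, -0.2902, 0.1826]
orientation: [[0.0, 1.0, -0.002], [-0.002, -0.002, -1.0], [-1.0, 0.0, 0.002]]
contact_force: [0.4, -0.4, -0.1]
grip_width: 0.707
```

I got the sign of that y move wrong. At z 0.18 nothing was touched: the block's top is at 0.11. I go back the other way.

{"api": "step_arm", "payload": {
  "increments": [
    [[0,0,-15],[0,0,0]],
    [[0,0,-32],[0,0,0]],
    [[0,0,-38],[0,0,0]],
    [[0,0,-38],[0,0,0]],
    [[0,0,-38],[0,0,0]],
    [[0,0,-38],[0,0,0]],
    [[0,0,-38],[0,0,0]],
    [[0,0,-38],[0,0,0]]
  ]
}}

```text
clock: 35.4
tcp_pos: [0.5657, -0.0093, 0.1824]
orientation: [[0.0, 1.0, 0.002], [0.001, 0.002, -1.0], [-1.0, 0.0, -0.001]]
contact_force: [0.4, 0.7, -0.4]
grip_width: 0.702
```

{"api": "step_arm", "payload": {
  "increments": [
    [[0,0,-38],[0,0,0]],
    [[0,0,-38],[0,0,0]],
    [[0,0,-38],[0,0,0]],
    [[0,0,-38],[0,0,0]],
    [[0,0,-30],[0,0,0]],
    [[0,0,-20],[0,0,0]],
    [[0,0,-15],[0,0,0]],
    [[0,0,0],[0,0,0]]
  ]
}}

```text
clock: 36.2
tcp_pos: [0.5652, 0.2081, 0.1819]
orientation: [[-0.0, 1.0, 0.005], [0.001, 0.005, -1.0], [-1.0, -0.0, -0.001]]
contact_force: [0.5, -0.6, -0.6]
grip_width: 0.701
```

{"api": "step_arm", "payload": {
  "increments": [
    [[0,0,0],[0,0,0]],
    [[15,0,0],[0,0,0]],
    [[20,0,0],[0,0,0]],
    [[22,0,0],[0,0,0]],
    [[18,0,0],[0,0,0]],
    [[10,0,0],[0,0,0]],
    [[6,0,0],[0,0,0]],
    [[0,0,0],[0,0,0]]
  ]
}}

```text
clock: 37.0
tcp_pos: [0.5658, 0.2043, 0.0901]
orientation: [[-0.001, 1.0, -0.0], [-0.001, -0.0, -1.0], [-1.0, -0.001, 0.001]]
contact_force: [0.2, -0.4, 1.1]
grip_width: 0.701
```

{"api": "step_arm", "payload": {
  "increments": [
    [[0,0,0],[0,0,0]],
    [[0,0,0],[0,0,0]],
    [[0,0,0],[0,0,0]],
    [[0,0,0],[0,0,0]],
    [[0,0,0],[0,0,0]],
    [[0,0,0],[0,0,0]],
    [[0,0,0],[0,0,0]],
    [[0,0,0],[0,0,0]]
  ],
  "fingers": 30
}}

```text
clock: 37.8
tcp_pos: [0.5667, 0.2054, 0.0918]
orientation: [[0.002, 1.0, 0.001], [0.001, 0.001, -1.0], [-1.0, 0.002, -0.001]]
contact_force: [-1.2, -0.9, 6.7]
grip_width: 0.401
```

Return: dx +46, dy -163.

{"api": "step_arm", "payload": {
  "increments": [
    [[-4,0,0],[0,0,0]],
    [[-8,0,0],[0,0,0]],
    [[-10,0,0],[0,0,0]],
    [[-10,0,0],[0,0,0]],
    [[-8,3,7],[0,0,0]],
    [[0,4,16],[0,0,0]],
    [[0,6,20],[0,0,0]],
    [[0,6,20],[0,0,0]]
  ]
}}

```text
clock: 38.6
tcp_pos: [0.5853, 0.1398, 0.1308]
orientation: [[0.0, 1.0, 0.0], [-0.001, 0.0, -1.0], [-1.0, 0.0, 0.001]]
contact_force: [-0.3, -0.3, -1.8]
grip_width: 0.405
```

{"api": "step_arm", "payload": {
  "increments": [
    [[0,6,20],[0,0,0]],
    [[0,6,20],[0,0,0]],
    [[0,5,20],[0,0,0]],
    [[0,5,20],[0,0,0]],
    [[0,3,12],[0,0,0]],
    [[0,2,8],[0,0,0]],
    [[0,0,0],[0,0,0]],
    [[0,0,0],[0,0,0]]
  ]
}}

```text
clock: 39.4
tcp_pos: [0.6119, 0.0429, 0.1306]
orientation: [[-0.0, 1.0, 0.001], [0.001, 0.001, -1.0], [-1.0, -0.0, -0.001]]
contact_force: [-0.6, 0.2, -1.5]
grip_width: 0.405
```

{"api": "step_arm", "payload": {
  "increments": [
    [[10,0,0],[0,0,0]],
    [[10,0,0],[0,0,0]],
    [[8,0,0],[0,0,0]],
    [[6,0,0],[0,0,0]],
    [[3,0,0],[0,0,0]],
    [[1.5,0,0],[0,0,0]],
    [[1,0,0],[0,0,0]],
    [[0.5,0,0],[0,0,0]]
  ]
}}

```text
clock: 40.2
tcp_pos: [0.6119, 0.0421, 0.0919]
orientation: [[-0.001, 1.0, 0.001], [0.001, 0.001, -1.0], [-1.0, -0.001, -0.001]]
contact_force: [-5.2, 0.1, 8.9]
grip_width: 0.407
```

{"api": "step_arm", "payload": {
  "increments": [
    [[0,0,0],[0,0,0]],
    [[0,0,0],[0,0,0]]
  ]
}}

```text
clock: 40.4
tcp_pos: [0.6119, 0.0421, 0.0919]
orientation: [[-0.0, 1.0, 0.001], [0.001, 0.001, -1.0], [-1.0, -0.0, -0.001]]
contact_force: [-4.4, 0.7, 5.0]
grip_width: 0.405
```

{"api": "step_arm", "payload": {
  "increments": [
    [[0,0,0],[0,0,0]],
    [[0,0,0],[0,0,0]],
    [[0,0,0],[0,0,0]],
    [[-10,0,0],[0,0,0]],
    [[-20,0,0],[0,0,0]],
    [[-25,0,0],[0,0,0]],
    [[-25,0,0],[0,0,0]],
    [[-11,0,0],[0,0,0]]
  ],
  "fingers": 60
}}

```text
clock: 41.2
tcp_pos: [0.6135, 0.042, 0.1848]
orientation: [[0.004, 1.0, 0.0], [0.001, 0.0, -1.0], [-1.0, 0.004, -0.001]]
contact_force: [1.5, -0.6, -0.4]
grip_width: 0.702
```

{"api": "step_arm", "payload": {
  "increments": [
    [[0,-13,-24],[0,0,0]],
    [[0,-18,-34],[0,0,0]],
    [[0,-20,-38],[0,0,0]],
    [[0,-20,-38],[0,0,0]],
    [[0,-20,-38],[0,0,0]],
    [[0,-20,-38],[0,0,0]],
    [[0,-15,-30],[0,0,0]],
    [[0,-10,-18],[0,0,0]]
  ]
}}

```text
clock: 42.0
tcp_pos: [0.4739, 0.3032, 0.1816]
orientation: [[-0.001, 1.0, 0.005], [0.001, 0.005, -1.0], [-1.0, -0.001, -0.001]]
contact_force: [0.4, 0.4, 0.3]
grip_width: 0.7
```

{"api": "step_arm", "payload": {
  "increments": [
    [[0,0,0],[0,0,0]],
    [[0,0,0],[0,0,0]],
    [[15,0,0],[0,0,0]],
    [[20,0,0],[0,0,0]],
    [[20,0,0],[0,0,0]],
    [[16,0,0],[0,0,0]],
    [[8,0,0],[0,0,0]],
    [[4,0,0],[0,0,0]]
  ]
}}

```text
clock: 42.8
tcp_pos: [0.476, 0.299, 0.0977]
orientation: [[-0.001, 1.0, -0.001], [-0.001, -0.001, -1.0], [-1.0, -0.001, 0.001]]
contact_force: [-0.0, 0.5, 0.0]
grip_width: 0.707
```

{"api": "step_arm", "payload": {
  "increments": [
    [[0,0,0],[0,0,0]],
    [[0,0,0],[0,0,0]],
    [[0,0,0],[0,0,0]],
    [[0,0,0],[0,0,0]],
    [[0,0,0],[0,0,0]],
    [[0,0,0],[0,0,0]],
    [[0,0,0],[0,0,0]],
    [[0,0,0],[0,0,0]]
  ],
  "fingers": 30
}}

```text
clock: 43.6
tcp_pos: [0.4765, 0.3003, 0.0994]
orientation: [[0.001, 1.0, 0.001], [0.001, 0.001, -1.0], [-1.0, 0.001, -0.001]]
contact_force: [1.4, -0.0, 5.0]
grip_width: 0.409
```

```bash
python3 - <<'E'
from cmp import *
for n in ('side','top'): c=shot(n); print(n,caps(c)); print('  old',caps(old(n)))
E
```

```text
side {'square': ([273.8, 171.97], 138, [608.6, 37.9]), 'jar': ([235.82, 203.31], 349, [512.8, -43.8])}
  old {'round': ([237.53, 170.71], 153, [523.2, 39.8]), 'square': ([274.42, 171.69], 137, [610.2, 38.7]), 'jar': ([236.21, 203.31], 363, [513.7, -43.9])}
top {'round': ([236.36, 156.18], 11, [614.3, 48.9]), 'square': ([238.6, 158.42], 120, [610.7, 43.4]), 'jar': ([270.29, 198.25], 307, [514.3, -38.2])}
  old {'round': ([236.43, 192.07], 165, [525.2, 45.9]), 'square': ([238.2, 157.7], 118, [612.4, 44.4]), 'jar': ([270.41, 197.84], 299, [515.3, -38.5])}
```

Both cameras put the returned square bottle about 1.7 mm and the jar about 1 mm short in x, matching the TCP difference between picking and placing. I add 1 mm in x for the round bottle: dx +49, dy -257.

{"api": "step_arm", "payload": {
  "increments": [
    [[-4,0,0],[0,0,0]],
    [[-8,0,0],[0,0,0]],
    [[-10,0,0],[0,0,0]],
    [[-10,0,0],[0,0,0]],
    [[-8,2,8],[0,0,0]],
    [[0,3,12],[0,0,0]],
    [[0,4,20],[0,0,0]],
    [[0,5,25],[0,0,0]]
  ]
}}

```text
clock: 44.5
tcp_pos: [0.4899, 0.234, 0.1388]
orientation: [[-0.0, 1.0, 0.002], [-0.0, 0.002, -1.0], [-1.0, -0.0, 0.0]]
contact_force: [-0.9, 0.2, -2.9]
grip_width: 0.402
```

{"api": "step_arm", "payload": {
  "increments": [
    [[0,5,25],[0,0,0]],
    [[0,5,25],[0,0,0]],
    [[0,5,25],[0,0,0]],
    [[0,5,25],[0,0,0]],
    [[0,5,25],[0,0,0]],
    [[0,4,22],[0,0,0]],
    [[0,3,22],[0,0,0]],
    [[0,2,16],[0,0,0]]
  ]
}}

```text
clock: 45.3
tcp_pos: [0.5238, 0.0469, 0.1388]
orientation: [[-0.0, 1.0, -0.002], [-0.001, -0.002, -1.0], [-1.0, -0.0, 0.001]]
contact_force: [0.1, -0.1, -3.1]
grip_width: 0.406
```

{"api": "step_arm", "payload": {
  "increments": [
    [[0,1,7],[0,0,0]],
    [[0,0,0],[0,0,0]],
    [[10,0,0],[0,0,0]],
    [[10,0,0],[0,0,0]],
    [[8,0,0],[0,0,0]],
    [[6,0,0],[0,0,0]],
    [[3,0,0],[0,0,0]],
    [[1.5,0,0],[0,0,0]]
  ]
}}

```text
clock: 46.1
tcp_pos: [0.525, 0.0432, 0.0998]
orientation: [[-0.0, 1.0, 0.001], [-0.0, 0.001, -1.0], [-1.0, -0.0, 0.0]]
contact_force: [-0.2, -0.1, -2.5]
grip_width: 0.403
```

{"api": "step_arm", "payload": {
  "increments": [
    [[0.5,0,0],[0,0,0]],
    [[0.5,0,0],[0,0,0]],
    [[0.5,0,0],[0,0,0]],
    [[0,0,0],[0,0,0]]
  ]
}}

```text
clock: 46.5
tcp_pos: [0.5255, 0.0431, 0.0994]
orientation: [[0.001, 1.0, 0.001], [0.0, 0.001, -1.0], [-1.0, 0.001, -0.0]]
contact_force: [-1.0, -0.2, 3.3]
grip_width: 0.406
```

{"api": "step_arm", "payload": {
  "increments": [
    [[0,0,0],[0,0,0]],
    [[0,0,0],[0,0,0]],
    [[0,0,0],[0,0,0]],
    [[-10,0,0],[0,0,0]],
    [[-20,0,0],[0,0,0]],
    [[-25,0,0],[0,0,0]],
    [[-25,0,0],[0,0,0]],
    [[-10,0,0],[0,0,0]]
  ],
  "fingers": 60
}}

```text
clock: 47.3
tcp_pos: [0.5265, 0.043, 0.1915]
orientation: [[0.004, 1.0, 0.0], [0.001, 0.0, -1.0], [-1.0, 0.004, -0.001]]
contact_force: [-0.8, 0.1, 0.9]
grip_width: 0.701
```

{"api": "step_arm", "payload": {
  "increments": [
    [[0,-5,-25],[0,0,0]],
    [[0,-5,-35],[0,0,0]],
    [[0,-5,-40],[0,0,0]],
    [[0,-5,-40],[0,0,0]],
    [[0,-5,-40],[0,0,0]],
    [[0,-5,-40],[0,0,0]],
    [[0,0,-30],[0,0,0]],
    [[0,0,0],[0,0,0]]
  ]
}}

```text
clock: 48.1
tcp_pos: [0.4933, 0.2986, 0.1882]
orientation: [[-0.001, 1.0, 0.009], [0.001, 0.009, -1.0], [-1.0, -0.001, -0.001]]
contact_force: [0.3, 0.8, 0.3]
grip_width: 0.711
```

```bash
python3 - <<'E'
from cmp import *
C={n:shot(n,n+'9.png') for n in ('side','top')}
for n,c in C.items(): print(n,caps(c)); print('  old',caps(old(n)))
a=cv2.resize(C['side']['image'][100:300,150:350,::-1],(400,400),interpolation=cv2.INTER_CUBIC)
b=cv2.resize(C['top']['image'][50:250,110:410,::-1],(400,267),interpolation=cv2.INTER_CUBIC)
cv2.imwrite('pics/e.png',np.hstack([a,np.vstack([b,np.zeros((133,400,3),np.uint8)])])); print(ctrl.observe()['tcp_pos'])
E
```

```text
side {'round': ([237.97, 170.51], 152, [524.3, 40.4]), 'square': ([273.99, 171.88], 138, [609.1, 38.1]), 'jar': ([235.85, 203.23], 363, [512.9, -43.6])}
  old {'round': ([237.53, 170.71], 153, [523.2, 39.8]), 'square': ([274.42, 171.69], 137, [610.2, 38.7]), 'jar': ([236.21, 203.31], 363, [513.7, -43.9])}
top {'round': ([236.54, 191.74], 169, [526.0, 45.6]), 'square': ([238.53, 158.37], 117, [610.8, 43.6]), 'jar': ([270.33, 198.47], 309, [513.7, -38.3])}
  old {'round': ([236.43, 192.07], 165, [525.2, 45.9]), 'square': ([238.2, 157.7], 118, [612.4, 44.4]), 'jar': ([270.41, 197.84], 299, [515.3, -38.5])}
[0.49448407 0.29324554 0.18830991]
```

View pics/e.png

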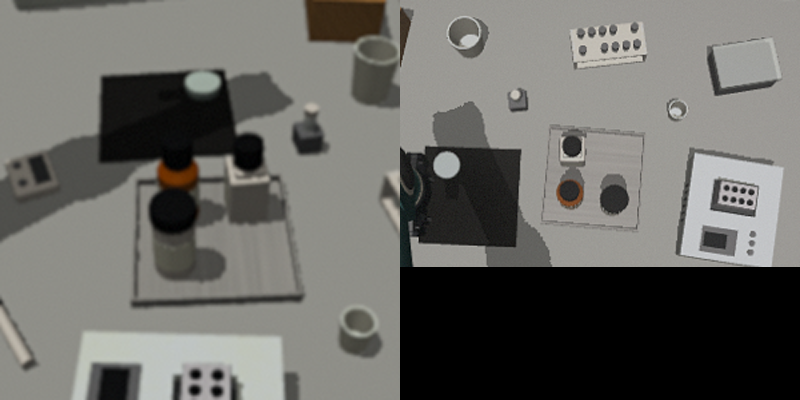

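All three containers stand upright in the tray within about 2 mm of their start (left: jar (175,235), round (177,175), square (247,180)). The block is in the well, the dish, cup and stand are in place, and the arm is clear. I hand in.

```bash
python3 -c "
from rig import workorder
print(workorder.hand_in())"
```

```text
the job is handed in; nothing more can be done
None
```

The job is handed in at about 48 s of the 147 s allowed. I moved both bottles and the jar upright onto the mat, seated the block in the heater well, then put the three containers back in the tray.

**Block:** its top measured 111 mm above the bench, which matches lying flat on the well floor. It is about 1° off parallel to the well and within about 2 mm of its centre.

**Containers:** in the final images from both cameras all three stand upright. Their offsets from the start are small but not zero:

| Container | Offset from start |
|---|---|
| round bottle | about 1 mm |
| jar | about 1–1.6 mm |
| square bottle | about 1–2 mm |

I left these as they were rather than grip them again.

**Other items:** the dish, cup and tube stand show no visible change, and the arm was touching nothing at the end.

**What disagreed or went wrong:**
- **Camera disagreement:** the two cameras disagreed by up to about 5 mm in y on the containers at the start, so I used their mean for grasping and compared each camera only with itself for the return.
- **Wrong-way move:** one free move went the wrong way in y, towards the heater. It was at a height clear of everything and I reversed it, touching nothing.
- **Overrun:** I overran another free move by 4 mm in x and corrected it before the grasp.

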